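# Line up the pool trophies for finals night

## Robot

A 7-joint arm with a two-finger parallel gripper is mounted at the origin on the work surface. World frame = base frame: x ahead of the robot, y to its left, z up, the work surface at z = 0. Lengths are in m, angles in rad, forces in N, time in s.
With the tool pointing down it reaches from about 0.4 to 0.9 m from the base axis. Payload 5.5 kg.
Tool frame: the origin (TCP) lies midway between the tips of the shut fingers; the grasp point (between the pads) lies manip.tcp_to_grasp behind it (manip.tcp_to_grasp is the distance from the TCP to the grasp point, in m); z points along the fingers, y is the line along which they close (so a half turn about z gives the same grasp; the last joint's range is limited). The gripper opens to 85 mm and grips with 20 to 120 N. Pads are 22 mm wide; open, the fingers measure 114 mm over their backs; the gripper's body (76 mm by 85 mm) begins 54 mm behind the grasp point. The pads swing forward as they close: fully open they stand 13 mm farther back than shut.
Start: joints at [1.506, 0.501, -0.427, 1.55, 0.221, 1.138, -0.21], TCP at [0.209, -0.615, 0.196] pointing down, gripper open.
Joint ranges: [-2.88, 2.88], [-0.31, 2.03], [-1.54, 1.56], [0.2, 2.42], [-1.41, 4.55], [0.19, 2.02], [-2.57, 2.57]. Speed limits (rad/s): [2.57, 2.57, 3.14, 3.14, 3.14, 3.14, 3.14].

## Interface

Orientations are given as a 3x3 rotation matrix whose columns are the frame's x, y, z axes.
In Python, from workcell import manip gives the robot as it stands. The module is installed in compiled form; this text tells all that it offers.
- The arm moves only by the tool apply_moves, never from a script. Its argument "plan" is a list of rows, each an object with "offset": the shift along the tool's x, y, z in mm, a list of three; "twist": the turn, a rotation vector about the tool's x, y, z in rad, a list of three; "claw": the finger opening in mm, from 0 to 85.4. In form: [{"offset": [tx, ty, tz], "twist": [wx, wy, wz], "claw": claw}, ...]. A call has 1 to 8 rows; each row is the pose to reach, as a shift and turn from the pose commanded when the call began, along the tool's axes at that moment; what a row does not reach only later rows make up. A row lasts 1/10 s, in which the tool goes at most 50 mm and 8.59 degrees, less where a joint would pass 70% of its speed; a pose out of reach is approached as far as the arm can. A call with a gripper value outside its range is refused whole. The fingers move at their own pace and stop on an object; "newtons" is the grip in N (left out, the last holds). Time passes only in rows, so rows that repeat a pose let the fingers close. It gives the time, the measured TCP pose, the force, the opening and the grip force at its end, in the units of the state.
- manip.read_state(): the state, without advancing time (a new reading comes with each control period).
- manip.capture(name): name is "side" or "top" or "wrist"; returns the picture (480x640x3 uint8, red, green, blue); there is no depth.
- manip.camera_info(name): a dict with "K" (3x3 intrinsics, pixels), "R" (3x3) and "t" (3): a world point X has camera coordinates R X + t. Camera axes: x right, y down, z forward; pixel columns grow to the right and rows downward; lengths in m; the calibration is good to about 2 mm. The wrist camera is an equidistant fisheye: a pixel r from the principal point sees the ray r / f radians off the axis. A picture is of the moment at which its call begins: read the wrist's pose just before it. camera_info takes no time and is no camera call; for the wrist camera it gives the pose at the moment of the call.
- manip.close_job(): hands the job in; it is judged then, once.
The state is a dict: "clock": time; "joints": joint angles; "qvel": joint speeds; "joint_torque": joint torques, N m; "position": TCP position; "tool_rot": TCP orientation; "ft_force": force on the tool from outside, world axes, zero at the start; "wrist_torque": the same for the moment, N m; "grip_width": finger opening in m; "gripper_force": force on a finger pad.
Only numpy, scipy, OpenCV 4.12 (cv2) and the standard library are available. Lean on these libraries where they do the work, as an engineer would, in place of code of your own. Each camera call takes 0.05 s, during which the arm holds its last target. There are 200 camera calls.

## Task

Line the four trophy cups up by height on the presentation plank, one upright in the middle of each cork round: the tallest at the end nearest the triangle of balls, then each next shorter one beside it, down to the shortest at the far end. Set them down without dropping them or knocking any over, and leave the brush where it is.

Things in the scene. Friction and masses are not known exactly. Their poses are not given: they have to be found in the camera images.
- trophy_yellow: loose gold trophy cup, yellow ball on its lid, the tallest: 185 mm high, black base 68 mm across, ear handles at its own +x and -x (86 mm over them), about 550 g (-20 to +33 %). Origin: centre of the underside, z up. Starts upright on the cloth (z = 0). Grip from above across its y axis on the cup's straight band: 58 mm wide, 26 mm tall, middle 138 mm above the underside
- trophy_blue: loose gold trophy cup, blue ball on its lid, the second tallest: 160 mm high, black base 62 mm across, ear handles at its own +x and -x (80 mm over them), about 420 g (-20 to +33 %). Origin: centre of the underside, z up. Starts upright on the cloth (z = 0). Grip from above across its y axis on the cup's straight band: 52 mm wide, 26 mm tall, middle 113 mm above the underside
- trophy_red: loose gold trophy cup, red ball on its lid, the third tallest: 135 mm high, black base 56 mm across, ear handles at its own +x and -x (74 mm over them), about 320 g (-20 to +33 %). Origin: centre of the underside, z up. Starts upright on the cloth (z = 0). Grip from above across its y axis on the cup's straight band: 46 mm wide, 26 mm tall, middle 88 mm above the underside
- trophy_purple: loose gold trophy cup, purple ball on its lid, the shortest: 110 mm high, black base 50 mm across, ear handles at its own +x and -x (68 mm over them), about 240 g (-20 to +33 %). Origin: centre of the underside, z up. Starts upright on the cloth (z = 0). Grip from above across its y axis on the cup's straight band: 40 mm wide, 26 mm tall, middle 63 mm above the underside
- cork_a: one of four alike fixed cork rounds, 76 mm across and 3 mm thick, in one straight row 110 mm apart on a fixed dark wooden plank (450 x 130 x 28 mm); which of the four it is in the row changes. Origin: centre of its underside, 3 mm below the surface a trophy stands on, which is 31 mm above the cloth. Its y axis runs along the row
- cork_b: one of four alike fixed cork rounds, 76 mm across and 3 mm thick, in one straight row 110 mm apart on a fixed dark wooden plank (450 x 130 x 28 mm); which of the four it is in the row changes. Origin: centre of its underside, 3 mm below the surface a trophy stands on, which is 31 mm above the cloth. Its y axis runs along the row
- cork_c: one of four alike fixed cork rounds, 76 mm across and 3 mm thick, in one straight row 110 mm apart on a fixed dark wooden plank (450 x 130 x 28 mm); which of the four it is in the row changes. Origin: centre of its underside, 3 mm below the surface a trophy stands on, which is 31 mm above the cloth. Its y axis runs along the row
- cork_d: one of four alike fixed cork rounds, 76 mm across and 3 mm thick, in one straight row 110 mm apart on a fixed dark wooden plank (450 x 130 x 28 mm); which of the four it is in the row changes. Origin: centre of its underside, 3 mm below the surface a trophy stands on, which is 31 mm above the cloth. Its y axis runs along the row
- rack: fixed black triangle full of fifteen pool balls, 57 mm tall, reaching 172 mm from its origin at the corners; it lies off one end of the plank, left (+y) or right (-y). Origin: its middle, on the cloth
- brush: loose pool table brush, wooden back over black bristles, 240 mm (its y) x 60 mm x 45 mm tall, about 250 g, lying off the other end of the plank. Origin: centre of its underside. Bystander, leave it alone

How it is judged:
At the end, for the whole second after the job is handed in: Every trophy stands upright (within 0.08 rad), at rest and released, on a cork round with its centre within 15 mm of the round's centre; along the row they go tallest (yellow ball), blue, red, purple (shortest), with the tallest at the end on the triangle's side ((horizontal distance between trophy_yellow and cork_a below 0.015 m or horizontal distance between trophy_yellow and cork_b below 0.015 m or horizontal distance between trophy_yellow and cork_c below 0.015 m or horizontal distance between trophy_yellow and cork_d below 0.015 m) and height (world z) of trophy_yellow between 0.027 and 0.036 m and angle between each of trophy_yellow, trophy_blue, trophy_red, trophy_purple's own z axis and vertical below 0.08 rad and linear speed of each of trophy_yellow, trophy_blue, trophy_red, trophy_purple below 0.02 m/s and angular speed of each of trophy_yellow, trophy_blue, trophy_red, trophy_purple below 0.2 rad/s and (horizontal distance between trophy_blue and cork_a below 0.015 m or horizontal distance between trophy_blue and cork_b below 0.015 m or horizontal distance between trophy_blue and cork_c below 0.015 m or horizontal distance between trophy_blue and cork_d below 0.015 m) and height (world z) of trophy_blue between 0.027 and 0.036 m and (horizontal distance between trophy_red and cork_a below 0.015 m or horizontal distance between trophy_red and cork_b below 0.015 m or horizontal distance between trophy_red and cork_c below 0.015 m or horizontal distance between trophy_red and cork_d below 0.015 m) and height (world z) of trophy_red between 0.027 and 0.036 m and (horizontal distance between trophy_purple and cork_a below 0.015 m or horizontal distance between trophy_purple and cork_b below 0.015 m or horizontal distance between trophy_purple and cork_c below 0.015 m or horizontal distance between trophy_purple and cork_d below 0.015 m) and height (world z) of trophy_purple between 0.027 and 0.036 m and horizontal distance between trophy_yellow and trophy_blue below 0.16 m and horizontal distance between trophy_blue and trophy_red below 0.16 m and horizontal distance between trophy_red and trophy_purple below 0.16 m and ((world y of rack above 0 m and world y of trophy_yellow above 0.05 m and world y of trophy_purple below -0.05 m) or (world y of rack below 0 m and world y of trophy_yellow below -0.05 m and world y of trophy_purple above 0.05 m))); the robot touches nothing.
It fails at once if a trophy is knocked or laid over (tipped more than 0.6 rad) (angle between any of trophy_yellow, trophy_blue, trophy_red, trophy_purple's own z axis and vertical above 0.6 rad).
It fails at once if a trophy is dropped or batted away (moves faster than 0.6 m/s while the fingers do not hold it) ((contact force between the fingers and trophy_yellow below 0.1 N and linear speed of trophy_yellow above 0.6 m/s) or (contact force between the fingers and trophy_blue below 0.1 N and linear speed of trophy_blue above 0.6 m/s) or (contact force between the fingers and trophy_red below 0.1 N and linear speed of trophy_red above 0.6 m/s) or (contact force between the fingers and trophy_purple below 0.1 N and linear speed of trophy_purple above 0.6 m/s)).
It fails at once if the brush is shifted by more than 30 mm (distance of brush from where it was at the start of the episode above 0.03 m).
It also fails if it takes over 106 s, if anything falls off the work surface, if the arm or the gripper's body presses on something with over 40 N, if the wrist force passes 120 N, or if a joint passes its speed limit or range.

## Working session

There is one attempt and no reset: what is moved stays moved. The work goes in short steps, Python scripts to look and compute and a tool call to move; the robot and the scene stay as the last step left them, time stands still between calls to the robot, and variables do not carry over. Pictures are saved under pics/ and viewed, at most 14 in all, crops included, and the job is handed in when it is done.

Besides the shell and the picture viewer there is one more tool, called after "Emit:" by a JSON object that holds its "api" and its "payload". apply_moves: Moves the arm, as the interface text tells. Its arguments: {"type":"object","properties":{"plan":{"type":"array"},"newtons":{"type":"number"}},"required":["plan"]}

```bash
mkdir -p pics; python3 - <<'E'
from workcell import manip
import cv2,numpy as np
np.set_printoptions(precision=4,suppress=True)
s=manip.read_state();print(s['clock'],s['position'],s['tool_rot'],s['grip_width'],manip.tcp_to_grasp)
for n in('top','side'):
    cv2.imwrite(f'pics/{n}0.png',manip.capture(n)[:,:,::-1])
    i=manip.camera_info(n);print(n,i['K'],i['R'],i['t'],-i['R'].T@i['t'])
E
```

```text
0.0 [ 0.209  -0.6147  0.1954] [[ 0.9467  0.322  -0.0006]
 [ 0.322  -0.9467  0.0019]
 [ 0.0001 -0.002  -1.    ]] 0.08551999695145095 0.0187
top [[590.1347   0.     317.7139]
 [  0.     590.1347 234.9136]
 [  0.       0.       1.    ]] [[ 0.0201 -0.9997  0.0124]
 [-0.9911 -0.0215 -0.1313]
 [ 0.1316 -0.0096 -0.9913]] [-0.0116  0.5173  1.4696] [0.3196 0.0137 1.5249]
side [[543.4855   0.     320.2594]
 [  0.     543.4855 237.484 ]
 [  0.       0.       1.    ]] [[-0.9666 -0.2557 -0.0182]
 [-0.1839  0.7411 -0.6457]
 [ 0.1787 -0.6208 -0.7634]] [0.507  0.1403 1.1884] [0.3036 0.7634 1.007 ]
```

View pics/top0.png

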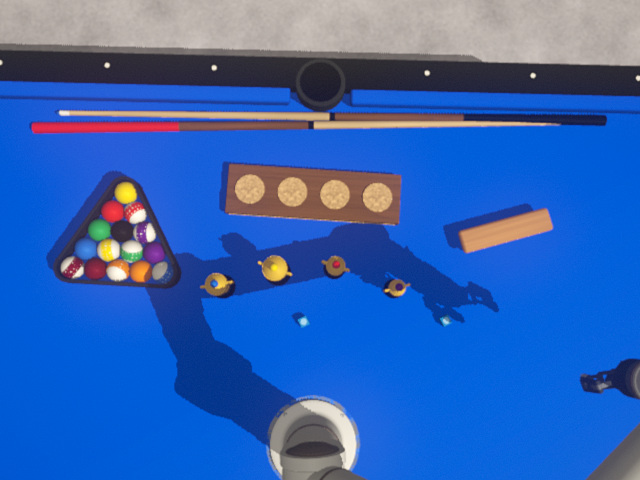

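View pics/side0.png

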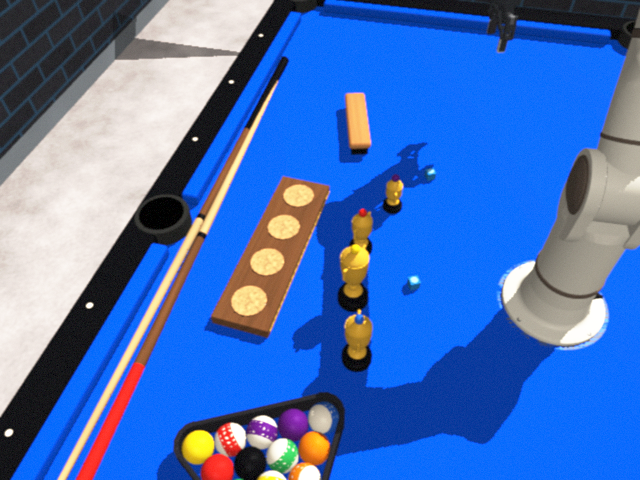

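The top view shows the rack at left (+y) and the plank's corks at about (250,188), (293,191), (335,194) and (377,198). The cups are blue (217,285), yellow (275,268), red (336,266) and purple (397,288). The side view agrees. I'll enlarge next.

```bash
python3 - <<'E'
import cv2,numpy as np
a=cv2.imread('pics/top0.png')
c=cv2.resize(a[240:305,190:420],None,fx=3.4,fy=3.4,interpolation=cv2.INTER_CUBIC)
d=cv2.resize(a[155:235,190:420],None,fx=3.4,fy=3.4,interpolation=cv2.INTER_CUBIC)
cv2.imwrite('pics/top0c.png',np.vstack([d,c]))
# cork centroids by colour
h=cv2.cvtColor(a,cv2.COLOR_BGR2HSV)
m=np.zeros(a.shape[:2],np.uint8);m[160:225,220:410]=((h[160:225,220:410,2]>135)*255)
m=cv2.morphologyEx(m,cv2.MORPH_CLOSE,np.ones((5,5)));m=cv2.morphologyEx(m,cv2.MORPH_OPEN,np.ones((7,7)))
n,l,s,ce=cv2.connectedComponentsWithStats(m);print(s,ce)
E
```

```text
[[     0      0    640    480 297788]
 [   220    160    190     65   9412]] [[319.62621395 241.07409634]
 [315.50669358 189.69687633]]
```

View pics/top0c.png

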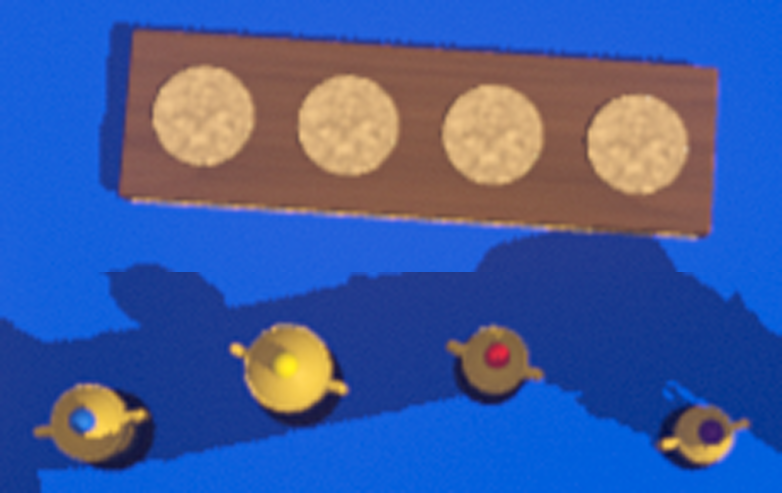

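```bash
cat > h.py <<'E'
import numpy as np, cv2
from workcell import manip
np.set_printoptions(precision=4,suppress=True)
def ray(i,px,fish=False):
    K=i['K'];v=np.array([(px[0]-K[0,2])/K[0,0],(px[1]-K[1,2])/K[1,1],1.])
    if fish:
        r=np.hypot(v[0],v[1]); v=np.array([*(v[:2]/r*np.sin(r)),np.cos(r)]) if r>1e-9 else v
    return -i['R'].T@i['t'], i['R'].T@v
def at(i,px,z,fish=False):
    c,d=ray(i,px,fish); return (c+d*(z-c[2])/d[2])[:2]
def move(p,phi):
    """tool-frame shift (mm) and twist from the commanded pose to TCP p with tool y along world angle phi"""
    s=manip.read_state();R=s['tool_rot'];d=R.T@(np.array(p)-s['position'])*1e3
    y=np.array([np.cos(phi),np.sin(phi),0]);z=np.array([0,0,-1.])
    if y@R[:,1]<0:y=-y
    T=np.column_stack([np.cross(y,z),y,z]);w=cv2.Rodrigues(R.T@T)[0].ravel()
    return d.round(1),w.round(3)
E
python3 - <<'E'
from h import *
i=manip.camera_info('top')
f=lambda u,v,o:(u/3.4+190,(v-(272 if o==240 else 0))/3.4+o)
ck=[at(i,f(*p,155),.031) for p in((203,116),(348,125),(493,135),(637,145))]
print('corks',np.array(ck)); print(np.linalg.norm(np.diff(ck,axis=0),axis=1),np.arctan2(*(ck[3]-ck[0])))
for n,H,b,c,ha,hb in(('blue',.160,(82,419),(88,422),(37,432),(146,413)),('yellow',.185,(286,365),(289,368),(232,349),(346,390)),('red',.135,(497,355),(494,361),(451,346),(541,375)),('purple',.11,(711,431),(699,434),(666,445),(747,424))):
    A=at(i,f(*ha,240),H-.047);B=at(i,f(*hb,240),H-.047)
    print(n,'ball',at(i,f(*b,240),H-.007),'rim',at(i,f(*c,240),H-.035),'handles',(A+B)/2,np.linalg.norm(A-B),'handle ang',np.arctan2(*(A-B)[::-1]))
E
```

```text
corks [[ 0.6331  0.1767]
 [ 0.6286  0.0668]
 [ 0.6234 -0.0433]
 [ 0.6181 -0.1526]]
[0.1101 0.1102 0.1095] -3.0962669234202975
blue ball [0.3836 0.2379] rim [0.383  0.2382] handles [0.3832 0.2376] 0.0770757283811499 handle ang 1.7646513969828497
yellow ball [0.4215 0.0986] rim [0.4216 0.0983] handles [0.4214 0.099 ] 0.08394583758264536 handle ang 1.2469150072266995
red ball [ 0.4353 -0.0451] rim [ 0.4333 -0.0442] handles [ 0.4347 -0.0461] 0.06780322825066223 handle ang 1.279293942229247
purple ball [ 0.3867 -0.1986] rim [ 0.3857 -0.1941] handles [ 0.386  -0.2013] 0.06124358334235899 handle ang 1.8427601747375288
```

```bash
python3 -c "
from h import *
print(move((.386,-.199,.22),.27),move((.386,-.199,.22),.27-np.pi))"
```

```text
(array([ 301.4, -336.6,  -23.9]), array([-0.001, -0.001, -1.513])) (array([ 301.4, -336.6,  -23.9]), array([-0.001, -0.001, -1.513]))
```

Emit:
{"api": "apply_moves", "payload": {"plan": [{"offset":[301,-337,-24],"twist":[0,0,-1.513],"claw":85},{"offset":[301,-337,-24],"twist":[0,0,-1.513],"claw":85},{"offset":[301,-337,-24],"twist":[0,0,-1.513],"claw":85},{"offset":[301,-337,-24],"twist":[0,0,-1.513],"claw":85},{"offset":[301,-337,-24],"twist":[0,0,-1.513],"claw":85},{"offset":[301,-337,-24],"twist":[0,0,-1.513],"claw":85},{"offset":[301,-337,-24],"twist":[0,0,-1.513],"claw":85},{"offset":[301,-337,-24],"twist":[0,0,-1.513],"claw":85}], "newtons": 40}}

```text
clock: 0.9
position: [0.3654, -0.2457, 0.2176]
tool_rot: [[0.037, 0.999, -0.0], [0.999, -0.037, -0.0], [-0.0, -0.0, -1.0]]
ft_force: [0.9, -1.0, 0.2]
grip_width: 0.0856
gripper_force: 0.0
```

```bash
python3 -c "
from h import *
print(move((.386,-.199,.22),.27),manip.read_state()['joints'])"
```

```text
(array([47.4, 18.9, -2.5]), array([-0.001,  0.   , -0.307])) [ 1.3552  0.1296 -0.8774  2.0137  0.1157  1.0479  0.3869]
```

Emit:
{"api": "apply_moves", "payload": {"plan": [{"offset":[47,19,-3],"twist":[0,0,-0.307],"claw":85},{"offset":[47,19,-3],"twist":[0,0,-0.307],"claw":85},{"offset":[47,19,-3],"twist":[0,0,-0.307],"claw":85},{"offset":[47,19,-3],"twist":[0,0,-0.307],"claw":85}]}}

```text
clock: 1.3
position: [0.3857, -0.2022, 0.2204]
tool_rot: [[-0.256, 0.967, -0.001], [0.967, 0.256, -0.0], [0.0, -0.001, -1.0]]
ft_force: [-0.0, -0.9, -1.3]
grip_width: 0.0853
gripper_force: 0.0
```

```bash
python3 -c "
from h import *
i=manip.camera_info('wrist');cv2.imwrite('pics/w1.png',manip.capture('wrist')[:,:,::-1])
np.savez('w1',**i)
print(move((.386,-.199,.22),.27),manip.read_state()['joints'],manip.read_state()['position'],i)
def proj(X):
    v=i['R']@X+i['t'];th=np.arctan2(np.hypot(v[0],v[1]),v[2]);u=v[:2]/np.hypot(v[0],v[1])*th
    return i['K'][0,0]*u[0]+i['K'][0,2],i['K'][1,1]*u[1]+i['K'][1,2]
print(proj(np.array([.386,-.2,.103])),proj(np.array([.386,-.2,.0])))"
```

```text
(array([3.3, 1.4, 0.3]), array([-0.001, -0.   , -0.012])) [ 1.319   0.1242 -0.9492  2.0184  0.1161  1.0542  0.5743] [ 0.3855 -0.2026  0.2203] {'K': array([[371.6483,   0.    , 321.4095],
       [  0.    , 371.6483, 239.3798],
       [  0.    ,   0.    ,   1.    ]]), 'R': array([[ 0.9666,  0.2562,  0.0004],
       [ 0.2448, -0.924 ,  0.2939],
       [ 0.0756, -0.284 , -0.9558]]), 't': array([-0.3216, -0.3266,  0.3152])}
(np.float64(321.8326361533248), np.float64(218.4714050629711)) (np.float64(321.69240637029293), np.float64(195.7476634575939))
```

View pics/w1.png

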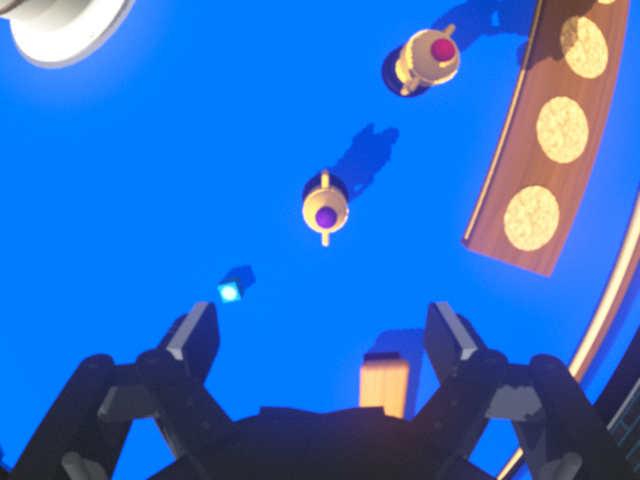

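The wrist view shows the purple ball at (326,217), where (322,218) was predicted. The handles run vertically in the picture, so the yaw is right. Target is (0.388, -0.199).

```bash
python3 -c "
from h import *
i=dict(np.load('w1.npz'));print(at(i,(326,217),.103,True))
print(move((.388,-.199,.042),.26))"
```

```text
[ 0.389  -0.1979]
(array([  2.7,   3.4, 178.3]), array([-0.001, -0.   , -0.002]))
```

Emit:
{"api": "apply_moves", "payload": {"plan": [{"offset":[3,3,45],"twist":[0,0,0],"claw":85},{"offset":[3,3,85],"twist":[0,0,0],"claw":85},{"offset":[3,3,120],"twist":[0,0,0],"claw":85},{"offset":[3,3,150],"twist":[0,0,0],"claw":85},{"offset":[3,3,170],"twist":[0,0,0],"claw":85},{"offset":[3,3,178],"twist":[0,0,0],"claw":85},{"offset":[3,3,178],"twist":[0,0,0],"claw":85}]}}

```text
clock: 2.05
position: [0.3873, -0.198, 0.0416]
tool_rot: [[-0.258, 0.966, -0.002], [0.966, 0.258, 0.002], [0.002, -0.002, -1.0]]
ft_force: [0.0, -0.5, 0.3]
grip_width: 0.085
gripper_force: 0.0
```

Emit:
{"api": "apply_moves", "payload": {"plan": [{"offset":[0,0,0],"twist":[0,0,0],"claw":20},{"offset":[0,0,0],"twist":[0,0,0],"claw":20},{"offset":[0,0,0],"twist":[0,0,0],"claw":20},{"offset":[0,0,0],"twist":[0,0,0],"claw":20},{"offset":[0,0,0],"twist":[0,0,0],"claw":20},{"offset":[0,0,0],"twist":[0,0,0],"claw":20},{"offset":[0,0,0],"twist":[0,0,0],"claw":20}], "newtons": 40}}

```text
clock: 2.75
position: [0.3884, -0.1987, 0.0436]
tool_rot: [[-0.26, 0.965, -0.0], [0.965, 0.26, -0.002], [-0.002, -0.001, -1.0]]
ft_force: [-2.5, -0.7, 9.0]
grip_width: 0.0305
gripper_force: 37.9
```

```bash
python3 -c "
from h import *
s=manip.read_state();print(s['clock'],s['position'],s['grip_width'],s['gripper_force'],s['joints'])
p=s['position'];print(move((*p[:2],p[2]+.08),.26),move((.6183,-.1525,p[2]+.08),-.045))"
```

```text
2.75 [ 0.3884 -0.1987  0.0436] 0.03050869151821562 37.944938752334565 [ 1.0779  0.4478 -0.7799  2.178   0.4977  0.6968  0.2185]
(array([ -0.1,  -0.1, -80. ]), array([-0.001,  0.002,  0.003])) (array([-15.5, 234. , -80.2]), array([-0.   ,  0.002,  0.308]))
```

Grip width is 30.5 mm, but the band is 40 mm. I'll look.

```bash
python3 -c "
from h import *
a=manip.capture('wrist')[:,:,::-1];b=manip.capture('side')[:,:,::-1]
a=cv2.resize(a[120:480,120:520],(444,400));b=cv2.resize(b[130:260,320:450],(400,400),interpolation=cv2.INTER_CUBIC)[:,:350]
cv2.imwrite('pics/w2.png',np.hstack([a,b]))"
```

```text
(no output)
```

View pics/w2.png

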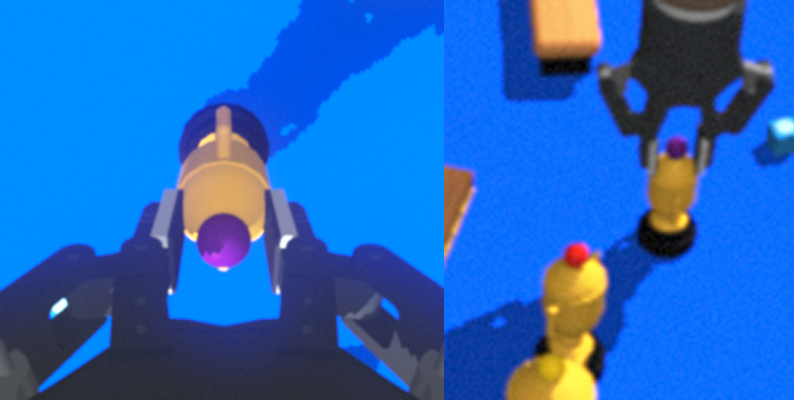

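```bash
python3 -c "
from h import *
i=manip.camera_info('side');s=manip.read_state();p=s['position'];R=s['tool_rot']
def pr(X):
    v=i['K']@(i['R']@np.array(X)+i['t']);v=v[:2]/v[2];return (v-[320,130])*400/130+[444,0]
for n,z in(('base',0),('bandbot',.05),('bandtop',.076),('ball',.103),('top',.11)):print(n,pr((.388,-.199,z)))
for d in(0,.0187,.04,.0727):print(d,pr(p-R[:,2]*d))
for z in (0,.0187,.03): print('pad tips',z,[pr(p-R[:,2]*z+k*R[:,1]*.0153) for k in(1,-1)])
print(s['joints'])
"
```

```text
base [666.2295 235.6322]
bandbot [671.3868 192.7311]
bandtop [674.1862 169.4444]
ball [677.1835 144.511 ]
top [677.9761 137.9175]
0 [670.1873 198.5183]
0.0187 [672.159  181.9924]
0.04 [674.4571 162.7318]
0.0727 [678.0978 132.2179]
pad tips 0 [array([651.181 , 198.8381]), array([689.1984, 198.1984])]
pad tips 0.0187 [array([652.9487, 182.3178]), array([691.3743, 181.6669])]
pad tips 0.03 [array([654.0355, 172.1622]), array([692.7119, 171.5043])]
[ 1.0779  0.4478 -0.78    2.178   0.4977  0.6968  0.2186]
```

```bash
python3 -c "
from h import *
i=dict(manip.camera_info('wrist'));s=manip.read_state();p=s['position'];R=s['tool_rot']
print((p-(-i['R'].T@i['t']))@R)
def pr(X):
    v=i['R']@X+i['t'];r=np.hypot(v[0],v[1]);u=v[:2]/r*np.arctan2(r,v[2])*371.65+[321.4,239.4];return (u-[120,120])/.9
for n,z in(('base',0),('bandbot',.05),('bandtop',.076),('ball',.103),('top',.11)):print(n,pr(np.array((.388,-.199,z))))
print([pr(p+k*R[:,1]*.0153-R[:,2]*z) for k in(1,-1) for z in(0,.0187,.03)])"
```

```text
[-0.0748 -0.0003  0.177 ]
base [222.1642 144.5956]
bandbot [221.778  180.4421]
bandtop [221.4959 207.0789]
ball [221.1114 244.0419]
top [220.9918 255.7043]
[array([255.661 , 174.3977]), array([258.8558, 191.5033]), array([261.0856, 203.5339]), array([189.9356, 174.4196]), array([186.6305, 191.524 ]), array([184.3245, 203.553 ])]
```

The wrist picture shows the pad inner faces about 90 px apart (180 to 270, row 190). That is about 38 mm at their depth, so the pads sit on the upper band and the reported width probably reads low. I'll test with a 6 mm lift.

Emit:
{"api": "apply_moves", "payload": {"plan": [{"offset":[0,0,-3],"twist":[0,0,0],"claw":20},{"offset":[0,0,-6],"twist":[0,0,0],"claw":20},{"offset":[0,0,-6],"twist":[0,0,0],"claw":20},{"offset":[0,0,-6],"twist":[0,0,0],"claw":20}], "newtons": 60}}

```text
clock: 3.25
position: [0.3883, -0.1978, 0.0486]
tool_rot: [[-0.261, 0.965, 0.0], [0.965, 0.261, -0.0], [-0.0, 0.0, -1.0]]
ft_force: [0.4, 0.9, -2.5]
grip_width: 0.0297
gripper_force: 55.3
```

```bash
python3 -c "
from h import *
s=manip.read_state();print(s['position'],s['ft_force'],s['grip_width'],s['gripper_force'])
a=manip.capture('wrist')[:,:,::-1];b=manip.capture('side')[:,:,::-1]
a=cv2.resize(a[180:480,200:440],(480,600));b=cv2.resize(b[140:220,370:410],(300,600),interpolation=cv2.INTER_CUBIC)
cv2.imwrite('pics/w3.png',np.hstack([a,b]))"
```

```text
[ 0.3883 -0.1978  0.0486] [ 0.4441  0.8761 -2.4767] 0.029668996522535084 55.28687169891782
```

View pics/w3.png

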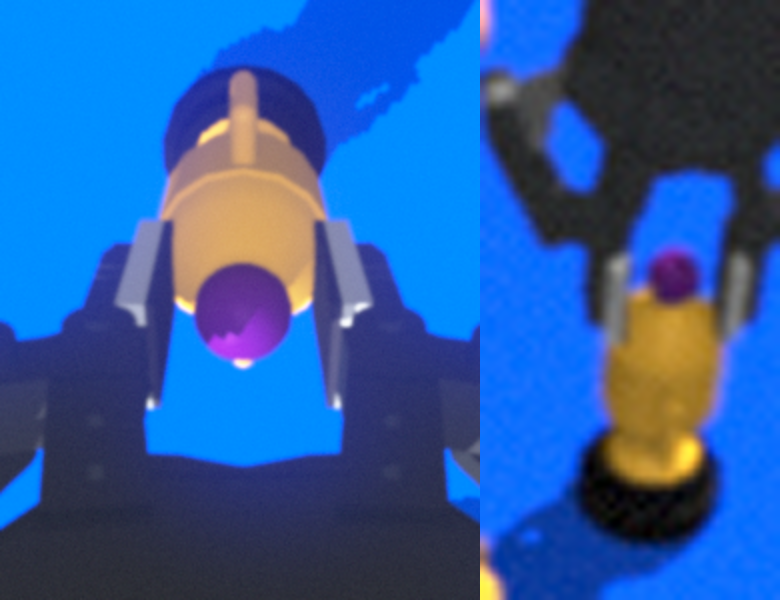

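The lift works (2.5 N), but the pads sit on the lid dome just above the seam (tips at (165,222) and (316,222)). At 30 mm opening, that spread puts the tips about 40 mm behind the reported TCP, so every grip has to go about 33 mm lower. I'll set the cup down and regrip lower, watching the force.

Emit:
{"api": "apply_moves", "payload": {"plan": [{"offset":[0,0,3],"twist":[0,0,0],"claw":20},{"offset":[0,0,5],"twist":[0,0,0],"claw":20},{"offset":[0,0,6],"twist":[0,0,0],"claw":20},{"offset":[0,0,6],"twist":[0,0,0],"claw":20},{"offset":[0,0,6],"twist":[0,0,0],"claw":40},{"offset":[0,0,6],"twist":[0,0,0],"claw":70},{"offset":[0,0,6],"twist":[0,0,0],"claw":70},{"offset":[0,0,6],"twist":[0,0,0],"claw":70}], "newtons": 40}}

```text
clock: 4.15
position: [0.3884, -0.1978, 0.0425]
tool_rot: [[-0.261, 0.965, -0.0], [0.965, 0.261, 0.0], [0.0, 0.0, -1.0]]
ft_force: [-0.2, 1.0, 0.3]
grip_width: 0.0703
gripper_force: 0.0
```

Emit:
{"api": "apply_moves", "payload": {"plan": [{"offset":[0,0,8],"twist":[0,0,0],"claw":70},{"offset":[0,0,15],"twist":[0,0,0],"claw":70},{"offset":[0,0,20],"twist":[0,0,0],"claw":70},{"offset":[0,0,20],"twist":[0,0,0],"claw":70}]}}

```text
clock: 4.55
position: [0.3877, -0.1973, 0.0216]
tool_rot: [[-0.261, 0.965, -0.002], [0.965, 0.261, 0.001], [0.002, -0.001, -1.0]]
ft_force: [0.1, -0.7, 0.5]
grip_width: 0.0696
gripper_force: 0.0
```

```bash
python3 -c "
from h import *
s=manip.read_state();print(s['position'],s['ft_force'],s['grip_width'],s['gripper_force'])
a=manip.capture('wrist')[:,:,::-1];b=manip.capture('side')[:,:,::-1]
a=cv2.resize(a[180:480,200:440],(480,600));b=cv2.resize(b[140:220,370:410],(300,600),interpolation=cv2.INTER_CUBIC)
cv2.imwrite('pics/w4.png',np.hstack([a,b]))"
```

```text
[ 0.3877 -0.1973  0.0216] [ 0.1475 -0.6764  0.5478] 0.06964115321434838 0.0
```

View pics/w4.png

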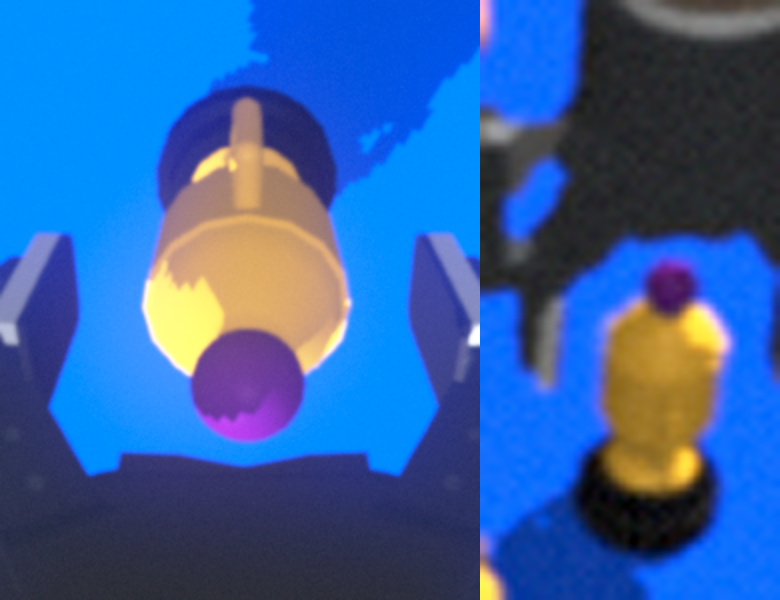

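Now the pads flank the band (tips at row 233) and the palm clears the ball. I'll go 10 mm lower and close.

Emit:
{"api": "apply_moves", "payload": {"plan": [{"offset":[0,0,5],"twist":[0,0,0],"claw":70},{"offset":[0,0,10],"twist":[0,0,0],"claw":60},{"offset":[0,0,10],"twist":[0,0,0],"claw":20},{"offset":[0,0,10],"twist":[0,0,0],"claw":20},{"offset":[0,0,10],"twist":[0,0,0],"claw":20},{"offset":[0,0,10],"twist":[0,0,0],"claw":20},{"offset":[0,0,10],"twist":[0,0,0],"claw":20}], "newtons": 40}}

```text
clock: 5.35
position: [0.3882, -0.1978, 0.0125]
tool_rot: [[-0.261, 0.965, -0.0], [0.965, 0.261, 0.0], [0.0, -0.0, -1.0]]
ft_force: [-0.8, -0.1, -2.8]
grip_width: 0.0388
gripper_force: 40.4
```

```bash
python3 -c "
from h import *
s=manip.read_state();print(s['position'],s['ft_force'],s['grip_width'],s['gripper_force'])
p=s['position'];print(move((.6183,-.1525,p[2]+.06),-.045))"
```

```text
[ 0.3882 -0.1978  0.0125] [-0.797  -0.0924 -2.8426] 0.03877360718068488 40.42120658559725
(array([-16.3, 234. , -60.1]), array([-0.   , -0.   ,  0.309]))
```

Width is now 38.8 mm, on the band. I'll lift and carry to the fourth cork.

Emit:
{"api": "apply_moves", "payload": {"plan": [{"offset":[0,0,-15],"twist":[0,0,0],"claw":20},{"offset":[0,0,-40],"twist":[0,0,0],"claw":20},{"offset":[-1,20,-60],"twist":[0,0,0.03],"claw":20},{"offset":[-4,55,-60],"twist":[0,0,0.08],"claw":20},{"offset":[-7,95,-60],"twist":[0,0,0.14],"claw":20},{"offset":[-10,140,-60],"twist":[0,0,0.2],"claw":20},{"offset":[-13,180,-60],"twist":[0,0,0.25],"claw":20},{"offset":[-15,212,-60],"twist":[0,0,0.29],"claw":20}], "newtons": 50}}

```text
clock: 6.15
position: [0.5991, -0.1561, 0.0724]
tool_rot: [[0.027, 1.0, 0.0], [1.0, -0.027, 0.0], [0.0, 0.0, -1.0]]
ft_force: [-0.2, 0.3, -3.0]
grip_width: 0.0385
gripper_force: 50.9
```

```bash
python3 -c "
from h import *
s=manip.read_state();print(s['position'],s['ft_force'],s['grip_width'])
print(move((.6183,-.1525,.0725),-.045))"
```

```text
[ 0.5991 -0.1561  0.0724] [-0.209   0.2502 -2.9838] 0.03850034967852679
(array([ 4.1, 19.1, -0.1]), array([ 0.   , -0.   ,  0.018]))
```

Emit:
{"api": "apply_moves", "payload": {"plan": [{"offset":[2,12,0],"twist":[0,0,0.018],"claw":20},{"offset":[4,19,0],"twist":[0,0,0.018],"claw":20},{"offset":[4,19,0],"twist":[0,0,0.018],"claw":20},{"offset":[4,19,0],"twist":[0,0,0.018],"claw":20}]}}

```text
clock: 6.55
position: [0.6144, -0.1542, 0.0722]
tool_rot: [[0.044, 0.999, -0.002], [0.999, -0.044, -0.0], [-0.0, -0.002, -1.0]]
ft_force: [0.5, 0.2, -3.3]
grip_width: 0.0385
gripper_force: 51.1
```

```bash
python3 -c "
from h import *
s=manip.read_state();print(s['position'],s['ft_force'],s['grip_width'])
print(move((.6183,-.1525,.0445),-.045))
i=manip.camera_info('wrist');cv2.imwrite('pics/w5.png',manip.capture('wrist')[:,:,::-1]);np.savez('w5',**i)"
```

```text
[ 0.6144 -0.1542  0.0722] [ 0.4565  0.2299 -3.3307] 0.03853867974922905
(array([ 1.9,  3.8, 27.7]), array([-0.002,  0.   ,  0.001]))
```

View pics/w5.png

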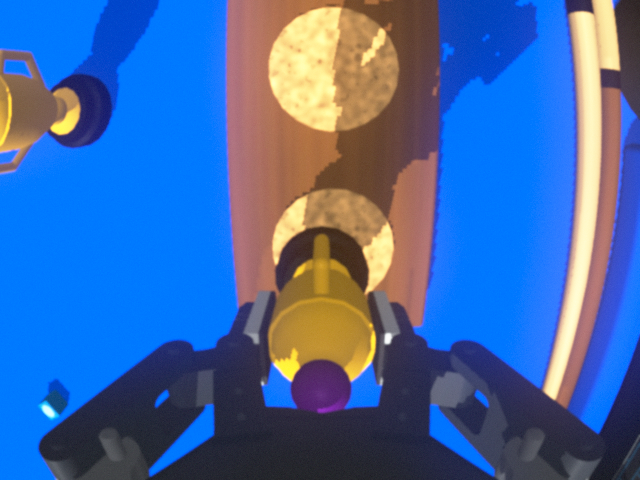

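The wrist view shows the cup upright in the grip over the last cork (cork centred at column 333, cup base at 322). The next cork is at (333,69). I'll check this against the cork estimate.

```bash
python3 -c "
from h import *
i=dict(np.load('w5.npz'))
A=[at(i,p,.031,True) for p in((268,70),(398,70),(333,7),(334,131))];print(A,'cork3',np.mean(A[:2],0),np.mean(A[2:],0))
B=[at(i,p,.031,True) for p in((272,245),(395,245))];print(B,np.mean(B,0))
print('next top of cork4',at(i,(333,188),.031,True))"
```

```text
[array([ 0.589 , -0.0427]), array([ 0.6644, -0.0454]), array([ 0.6282, -0.0057]), array([ 0.6255, -0.0811])] cork3 [ 0.6267 -0.044 ] [ 0.6269 -0.0434]
[array([ 0.5845, -0.1487]), array([ 0.6611, -0.1521])] [ 0.6228 -0.1504]
next top of cork4 [ 0.6235 -0.1149]
```

Emit:
{"api": "apply_moves", "payload": {"plan": [{"offset":[2,6,8],"twist":[0,0,0],"claw":20},{"offset":[2,6,16],"twist":[0,0,0],"claw":20},{"offset":[2,6,22],"twist":[0,0,0],"claw":20},{"offset":[2,6,26],"twist":[0,0,0],"claw":20},{"offset":[2,6,28],"twist":[0,0,0],"claw":20},{"offset":[2,6,28],"twist":[0,0,0],"claw":20},{"offset":[2,6,28],"twist":[0,0,0],"claw":20}]}}

```text
clock: 7.3
position: [0.6223, -0.1517, 0.0448]
tool_rot: [[0.044, 0.999, 0.0], [0.999, -0.044, 0.0], [0.0, 0.0, -1.0]]
ft_force: [0.3, 0.3, -2.7]
grip_width: 0.0385
gripper_force: 51.1
```

Emit:
{"api": "apply_moves", "payload": {"plan": [{"offset":[0,-1,1],"twist":[0,0,0],"claw":20},{"offset":[0,-1,2],"twist":[0,0,0],"claw":20},{"offset":[0,-1,2],"twist":[0,0,0],"claw":20},{"offset":[0,-1,2],"twist":[0,0,0],"claw":45},{"offset":[0,-1,2],"twist":[0,0,0],"claw":60},{"offset":[0,-1,2],"twist":[0,0,0],"claw":80},{"offset":[0,-1,2],"twist":[0,0,0],"claw":80},{"offset":[0,-1,2],"twist":[0,0,0],"claw":80}]}}

```text
clock: 8.1
position: [0.6212, -0.1517, 0.0426]
tool_rot: [[0.044, 0.999, 0.0], [0.999, -0.044, 0.0], [0.0, 0.0, -1.0]]
ft_force: [0.9, 0.5, -0.3]
grip_width: 0.0802
gripper_force: 0.0
```

```bash
python3 -c "
from h import *
s=manip.read_state();print(s['position'],s['ft_force'],s['grip_width'])
x=(.4345,-.0455,.2);print(move((.621,-.152,.2),-.045),move(x,-.29))"
```

```text
[ 0.6212 -0.1517  0.0426] [ 0.9114  0.515  -0.3285] 0.08020980170304501
(array([  -0.3,   -0.2, -157.4]), array([ 0.   , -0.   ,  0.001])) (array([  97.9, -191.2, -157.4]), array([ 0.   , -0.   ,  0.246]))
```

Emit:
{"api": "apply_moves", "payload": {"plan": [{"offset":[0,0,-40],"twist":[0,0,0],"claw":80},{"offset":[0,0,-85],"twist":[0,0,0],"claw":80},{"offset":[5,-10,-107],"twist":[0,0,0.02],"claw":80},{"offset":[25,-50,-107],"twist":[0,0,0.07],"claw":80},{"offset":[45,-90,-107],"twist":[0,0,0.12],"claw":80},{"offset":[68,-130,-107],"twist":[0,0,0.17],"claw":80},{"offset":[90,-170,-107],"twist":[0,0,0.22],"claw":80},{"offset":[98,-191,-107],"twist":[0,0,0.246],"claw":80}], "newtons": 40}}

```text
clock: 8.9
position: [0.431, -0.0433, 0.1492]
tool_rot: [[0.285, 0.959, -0.002], [0.959, -0.285, -0.001], [-0.002, -0.002, -1.0]]
ft_force: [0.2, -0.1, -0.2]
grip_width: 0.0805
gripper_force: 0.0
```

Emit:
{"api": "apply_moves", "payload": {"plan": [{"offset":[0,0,0],"twist":[0,0,0],"claw":80},{"offset":[0,0,0],"twist":[0,0,0],"claw":80},{"offset":[0,0,0],"twist":[0,0,0],"claw":80}]}}

```text
clock: 9.2
position: [0.436, -0.0459, 0.15]
tool_rot: [[0.286, 0.958, 0.002], [0.958, -0.286, 0.0], [0.0, 0.002, -1.0]]
ft_force: [0.1, -0.1, -0.1]
grip_width: 0.0802
gripper_force: 0.0
```

```bash
cat >> h.py <<'E'
def ballscan(hue,H,lo=80,box=None):
    """find the lid ball by hue in the wrist picture; its pixel and world xy"""
    i=manip.camera_info('wrist');a=manip.capture('wrist');h=cv2.cvtColor(a,cv2.COLOR_RGB2HSV)
    m=cv2.inRange(h,(hue[0],150,lo),(hue[1],255,255))
    if box: z=np.zeros_like(m);z[box[1]:box[3],box[0]:box[2]]=m[box[1]:box[3],box[0]:box[2]];m=z
    n,l,s,c=cv2.connectedComponentsWithStats(m)
    for k in np.argsort(-s[1:,4])[:3]+1: print(s[k],c[k],at(i,c[k],H-.008,True))
    return a
E
python3 -c "
from h import *
s=manip.read_state();print(s['position'])
a=ballscan((170,179),.135);cv2.imwrite('pics/w6.png',a[:,:,::-1])
print(move((.4345,-.0455,.038),-.29))"
```

```text
[ 0.436  -0.0459  0.15  ]
[308 254  30  21 453] [321.7395 263.7792] [ 0.4365 -0.0472]
(array([ -0.2,  -1.6, 111.9]), array([ 0.001, -0.001, -0.001]))
```

View pics/w6.png

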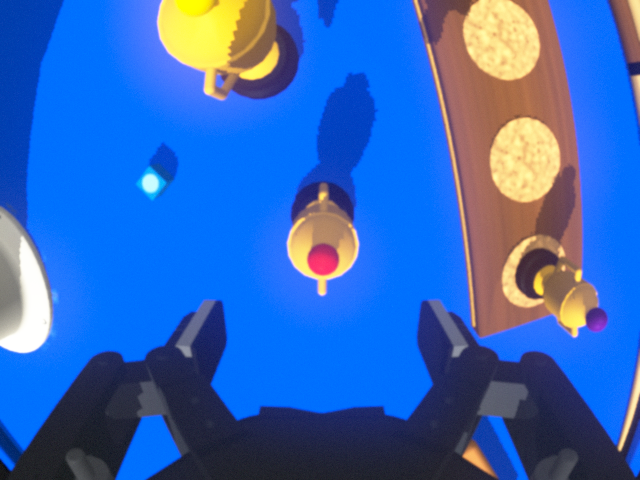

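Purple stands upright on its cork. The red cup is centred under the gripper (ball at (322,262)) and its handles are aligned. I'll descend and grip.

Emit:
{"api": "apply_moves", "payload": {"plan": [{"offset":[0,0,35],"twist":[0,0,0],"claw":80},{"offset":[0,0,70],"twist":[0,0,0],"claw":80},{"offset":[0,0,95],"twist":[0,0,0],"claw":80},{"offset":[0,0,108],"twist":[0,0,0],"claw":80},{"offset":[0,0,112],"twist":[0,0,0],"claw":70},{"offset":[0,0,112],"twist":[0,0,0],"claw":60}]}}

```text
clock: 9.85
position: [0.4351, -0.0452, 0.0376]
tool_rot: [[0.286, 0.958, -0.0], [0.958, -0.286, 0.001], [0.001, -0.0, -1.0]]
ft_force: [0.5, -0.3, 1.0]
grip_width: 0.0605
gripper_force: 0.0
```

Emit:
{"api": "apply_moves", "payload": {"plan": [{"offset":[0,0,0],"twist":[0,0,0],"claw":25},{"offset":[0,0,0],"twist":[0,0,0],"claw":25},{"offset":[0,0,0],"twist":[0,0,0],"claw":25},{"offset":[0,0,0],"twist":[0,0,0],"claw":25},{"offset":[0,0,0],"twist":[0,0,0],"claw":25}], "newtons": 50}}

```text
clock: 10.35
position: [0.4362, -0.0456, 0.0389]
tool_rot: [[0.286, 0.958, 0.003], [0.958, -0.286, -0.001], [0.0, 0.003, -1.0]]
ft_force: [-0.5, 0.7, 6.0]
grip_width: 0.0454
gripper_force: 51.0
```

```bash
python3 -c "
from h import *
s=manip.read_state();print(s['position'],s['ft_force'],s['grip_width'],s['gripper_force'])
p=s['position'];print(move((.6253,-.0434,p[2]+.06),-.045))"
```

```text
[ 0.4362 -0.0456  0.0389] [-0.4522  0.6921  6.038 ] 0.045413411310041896 51.0339680314064
(array([ 56.2, 180.7, -59.4]), array([ 0.003,  0.   , -0.245]))
```

Emit:
{"api": "apply_moves", "payload": {"plan": [{"offset":[0,0,-15],"twist":[0,0,0],"claw":25},{"offset":[0,0,-40],"twist":[0,0,0],"claw":25},{"offset":[5,15,-60],"twist":[0,0,-0.03],"claw":25},{"offset":[16,50,-60],"twist":[0,0,-0.08],"claw":25},{"offset":[29,90,-60],"twist":[0,0,-0.13],"claw":25},{"offset":[40,130,-60],"twist":[0,0,-0.18],"claw":25},{"offset":[51,163,-60],"twist":[0,0,-0.22],"claw":25},{"offset":[56,181,-60],"twist":[0,0,-0.245],"claw":25}]}}

```text
clock: 11.15
position: [0.6266, -0.0436, 0.0975]
tool_rot: [[0.044, 0.999, 0.001], [0.999, -0.044, 0.001], [0.001, 0.001, -1.0]]
ft_force: [-0.4, 0.5, -3.1]
grip_width: 0.0446
gripper_force: 52.2
```

Emit:
{"api": "apply_moves", "payload": {"plan": [{"offset":[0,0,0],"twist":[0,0,0],"claw":25},{"offset":[0,0,0],"twist":[0,0,0],"claw":25},{"offset":[0,0,5],"twist":[0,0,0],"claw":25},{"offset":[0,0,12],"twist":[0,0,0],"claw":25},{"offset":[0,0,18],"twist":[0,0,0],"claw":25},{"offset":[0,0,22],"twist":[0,0,0],"claw":25},{"offset":[0,0,22],"twist":[0,0,0],"claw":25}]}}

```text
clock: 11.85
position: [0.6232, -0.0436, 0.0747]
tool_rot: [[0.045, 0.999, -0.002], [0.999, -0.045, -0.0], [-0.0, -0.002, -1.0]]
ft_force: [0.0, -0.1, -2.5]
grip_width: 0.0446
gripper_force: 52.3
```

```bash
python3 -c "
from h import *
s=manip.read_state();print(s['position'],s['ft_force'],s['grip_width'],s['gripper_force'])
p=s['position'];print(move((.6253,-.0434,.0695),-.045))"
```

```text
[ 0.6232 -0.0436  0.0747] [ 0.0269 -0.055  -2.5163] 0.04462945277585873 52.32364296913147
(array([0.3, 2.1, 5.2]), array([-0.002,  0.   , -0.   ]))
```

Emit:
{"api": "apply_moves", "payload": {"plan": [{"offset":[0,2,3],"twist":[0,0,0],"claw":25},{"offset":[0,2,5],"twist":[0,0,0],"claw":25},{"offset":[0,2,6],"twist":[0,0,0],"claw":25},{"offset":[0,2,6],"twist":[0,0,0],"claw":25}]}}

```text
clock: 12.25
position: [0.6265, -0.0435, 0.07]
tool_rot: [[0.045, 0.999, 0.001], [0.999, -0.045, -0.0], [-0.0, 0.001, -1.0]]
ft_force: [0.2, -0.6, -0.8]
grip_width: 0.0446
gripper_force: 52.5
```

Touching down, since the weight has gone from the wrist. I'll open.

Emit:
{"api": "apply_moves", "payload": {"plan": [{"offset":[0,0,1],"twist":[0,0,0],"claw":25},{"offset":[0,0,1],"twist":[0,0,0],"claw":25},{"offset":[0,0,1],"twist":[0,0,0],"claw":50},{"offset":[0,0,1],"twist":[0,0,0],"claw":65},{"offset":[0,0,1],"twist":[0,0,0],"claw":80},{"offset":[0,0,1],"twist":[0,0,0],"claw":82},{"offset":[0,0,1],"twist":[0,0,0],"claw":82}]}}

```text
clock: 12.95
position: [0.6261, -0.0436, 0.0685]
tool_rot: [[0.045, 0.999, -0.0], [0.999, -0.045, 0.0], [0.0, -0.0, -1.0]]
ft_force: [0.4, -0.5, 0.0]
grip_width: 0.0822
gripper_force: 0.0
```

```bash
python3 -c "
from h import *
s=manip.read_state();print(s['position'],s['ft_force'],s['grip_width'],s['gripper_force'])
print(move((.4215,.0987,.2),-.324))"
```

```text
[ 0.6261 -0.0436  0.0685] [ 0.3798 -0.4878  0.0398] 0.0821976798859823 0.0
(array([ 133. , -210.8, -131.4]), array([-0.   , -0.   ,  0.279]))
```

Emit:
{"api": "apply_moves", "payload": {"plan": [{"offset":[0,0,-40],"twist":[0,0,0],"claw":82},{"offset":[0,0,-85],"twist":[0,0,0],"claw":82},{"offset":[5,-8,-125],"twist":[0,0,0.02],"claw":82},{"offset":[26,-42,-131],"twist":[0,0,0.06],"claw":82},{"offset":[52,-82,-131],"twist":[0,0,0.11],"claw":82},{"offset":[78,-122,-131],"twist":[0,0,0.17],"claw":82},{"offset":[102,-162,-131],"twist":[0,0,0.22],"claw":82},{"offset":[124,-197,-131],"twist":[0,0,0.27],"claw":82}]}}

```text
clock: 13.75
position: [0.4327, 0.0903, 0.1995]
tool_rot: [[0.311, 0.95, -0.0], [0.95, -0.311, -0.001], [-0.001, 0.0, -1.0]]
ft_force: [-0.2, 0.2, 0.3]
grip_width: 0.0821
gripper_force: 0.0
```

Emit:
{"api": "apply_moves", "payload": {"plan": [{"offset":[8,-14,0],"twist":[0,0,0.01],"claw":82},{"offset":[8,-14,0],"twist":[0,0,0.01],"claw":82},{"offset":[8,-14,0],"twist":[0,0,0.01],"claw":82}]}}

```text
clock: 14.05
position: [0.4253, 0.1005, 0.2001]
tool_rot: [[0.319, 0.948, 0.002], [0.948, -0.319, -0.0], [0.0, 0.002, -1.0]]
ft_force: [1.0, 0.3, -0.1]
grip_width: 0.0819
gripper_force: 0.0
```

```bash
python3 -c "
from h import *
s=manip.read_state();print(s['position'])
i=manip.camera_info('wrist')
a=ballscan((26,32),.185,150);cv2.imwrite('pics/w7.png',a[:,:,::-1]);np.savez('w7',**i)
print(move((.4215,.0987,.088),-.324))"
```

```text
[0.4253 0.1005 0.2001]
[303 259  32  22 484] [318.564  268.9256] [0.4229 0.0968]
[562 319  24  22 300] [574.0733 326.98  ] [ 0.5886 -0.0132]
[204  71  19  20 121] [213.7107  79.5289] [0.4039 0.2175]
(array([ -2.8,  -3.4, 111.9]), array([ 0.001, -0.001, -0.002]))
```

View pics/w7.png

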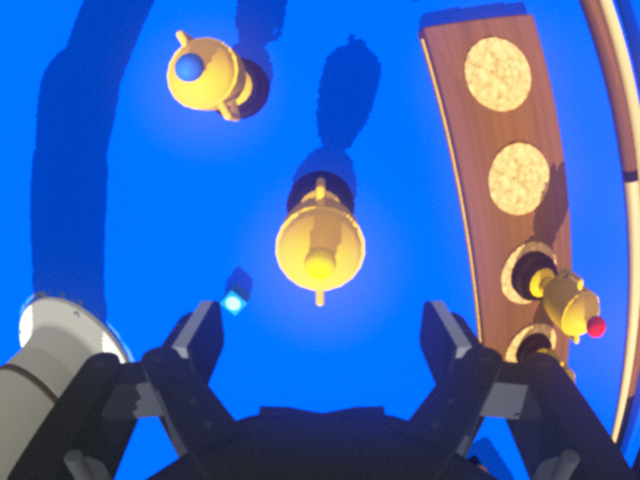

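Red stands on its cork. The yellow ball is at (319,264) and the handles are aligned. Target is (0.422, 0.098).

Emit:
{"api": "apply_moves", "payload": {"plan": [{"offset":[-3,-3,30],"twist":[0,0,0],"claw":85},{"offset":[-3,-3,65],"twist":[0,0,0],"claw":85},{"offset":[-3,-3,92],"twist":[0,0,0],"claw":85},{"offset":[-3,-3,108],"twist":[0,0,0],"claw":85},{"offset":[-3,-3,112],"twist":[0,0,0],"claw":85},{"offset":[-3,-3,112],"twist":[0,0,0],"claw":75}]}}

```text
clock: 14.7
position: [0.4206, 0.0989, 0.087]
tool_rot: [[0.32, 0.947, -0.002], [0.947, -0.32, 0.001], [0.0, -0.002, -1.0]]
ft_force: [0.1, 0.2, -0.0]
grip_width: 0.0753
gripper_force: 0.0
```

Emit:
{"api": "apply_moves", "payload": {"plan": [{"offset":[0,0,0],"twist":[0,0,0],"claw":35},{"offset":[0,0,0],"twist":[0,0,0],"claw":35},{"offset":[0,0,0],"twist":[0,0,0],"claw":35},{"offset":[0,0,0],"twist":[0,0,0],"claw":35},{"offset":[0,0,0],"twist":[0,0,0],"claw":35}], "newtons": 60}}

```text
clock: 15.2
position: [0.4219, 0.0993, 0.089]
tool_rot: [[0.32, 0.948, 0.003], [0.948, -0.32, -0.0], [0.001, 0.003, -1.0]]
ft_force: [0.1, 0.4, 7.1]
grip_width: 0.0563
gripper_force: 63.2
```

```bash
python3 -c "
from h import *
s=manip.read_state();print(s['position'],s['ft_force'],s['grip_width'],s['gripper_force'])
p=s['position'];print(move((.635,.1767,p[2]+.06),-.045))
i=dict(np.load('w7.npz'))
for c in(((464,76),(532,72)),((487,180),(551,176))):print(np.mean([at(i,q,.031,True) for q in c],0))
print(at(i,(498,74),.031,True),at(i,(519,178),.031,True))"
```

```text
[0.4219 0.0993 0.089 ] [0.1073 0.4179 7.1086] 0.056343633301419165 63.22546997052996
(array([141.5, 177.4, -59.3]), array([ 0.003, -0.   , -0.28 ]))
[0.6371 0.1766]
[0.6325 0.0679]
[0.6352 0.1764] [0.6306 0.0682]
```

Emit:
{"api": "apply_moves", "payload": {"plan": [{"offset":[0,0,-12],"twist":[0,0,0],"claw":35},{"offset":[0,0,-35],"twist":[0,0,0],"claw":35},{"offset":[6,8,-58],"twist":[0,0,-0.02],"claw":35},{"offset":[26,32,-60],"twist":[0,0,-0.06],"claw":35},{"offset":[50,62,-60],"twist":[0,0,-0.11],"claw":35},{"offset":[75,94,-60],"twist":[0,0,-0.16],"claw":35},{"offset":[100,126,-60],"twist":[0,0,-0.21],"claw":35},{"offset":[122,154,-60],"twist":[0,0,-0.25],"claw":35}]}}

```text
clock: 16.0
position: [0.6065, 0.1655, 0.1478]
tool_rot: [[0.074, 0.997, -0.001], [0.997, -0.074, -0.0], [-0.0, -0.001, -1.0]]
ft_force: [0.9, 0.3, -3.4]
grip_width: 0.0563
gripper_force: 65.6
```

Emit:
{"api": "apply_moves", "payload": {"plan": [{"offset":[14,15,0],"twist":[0,0,-0.02],"claw":35},{"offset":[19,23,0],"twist":[0,0,-0.03],"claw":35},{"offset":[19,23,0],"twist":[0,0,-0.03],"claw":35},{"offset":[19,23,5],"twist":[0,0,-0.03],"claw":35},{"offset":[19,23,12],"twist":[0,0,-0.03],"claw":35},{"offset":[19,23,18],"twist":[0,0,-0.03],"claw":35},{"offset":[19,23,22],"twist":[0,0,-0.03],"claw":35},{"offset":[19,23,22],"twist":[0,0,-0.03],"claw":35}]}}

```text
clock: 16.8
position: [0.6287, 0.1822, 0.1247]
tool_rot: [[0.045, 0.999, -0.002], [0.999, -0.045, -0.001], [-0.001, -0.002, -1.0]]
ft_force: [0.0, -0.5, -5.2]
grip_width: 0.0561
gripper_force: 65.8
```

```bash
python3 -c "
from h import *
s=manip.read_state();print(s['position'],s['ft_force'],s['grip_width'],s['gripper_force'])
p=s['position'];print(move((.6355,.1766,.1195),-.045))"
```

```text
[0.6287 0.1822 0.1247] [ 0.0443 -0.54   -5.1821] 0.056110551430092484 65.77562245336594
(array([-5.3,  7.1,  5.2]), array([-0.002,  0.001, -0.   ]))
```

Emit:
{"api": "apply_moves", "payload": {"plan": [{"offset":[-5,6,0],"twist":[0,0,0],"claw":35},{"offset":[-5,6,2],"twist":[0,0,0],"claw":35},{"offset":[-5,6,4],"twist":[0,0,0],"claw":35},{"offset":[-5,6,5],"twist":[0,0,0],"claw":35},{"offset":[-5,6,6],"twist":[0,0,0],"claw":35},{"offset":[-5,6,6],"twist":[0,0,0],"claw":35}]}}

```text
clock: 17.4
position: [0.6353, 0.178, 0.1202]
tool_rot: [[0.045, 0.999, 0.0], [0.999, -0.045, 0.0], [0.0, 0.0, -1.0]]
ft_force: [-1.2, -0.7, -0.7]
grip_width: 0.0565
gripper_force: 66.1
```

It has touched down. I'll open.

Emit:
{"api": "apply_moves", "payload": {"plan": [{"offset":[0,0,1],"twist":[0,0,0],"claw":35},{"offset":[0,0,1],"twist":[0,0,0],"claw":35},{"offset":[0,0,1],"twist":[0,0,0],"claw":62},{"offset":[0,0,1],"twist":[0,0,0],"claw":75},{"offset":[0,0,1],"twist":[0,0,0],"claw":85},{"offset":[0,0,1],"twist":[0,0,0],"claw":85},{"offset":[0,0,1],"twist":[0,0,0],"claw":85}]}}

```text
clock: 18.1
position: [0.6353, 0.1776, 0.1186]
tool_rot: [[0.045, 0.999, 0.0], [0.999, -0.045, 0.0], [0.0, 0.0, -1.0]]
ft_force: [-0.2, 0.7, -0.1]
grip_width: 0.0853
gripper_force: 0.0
```

```bash
python3 -c "
from h import *
s=manip.read_state();print(s['position'],s['ft_force'],s['grip_width'],s['gripper_force'])
print(move((.3832,.2378,.22),.194))"
```

```text
[0.6353 0.1776 0.1186] [-0.2261  0.7378 -0.1136] 0.08527291164812685 0.0
(array([  48.8, -254.6, -101.4]), array([ 0.   , -0.   , -0.239]))
```

Emit:
{"api": "apply_moves", "payload": {"plan": [{"offset":[0,0,-40],"twist":[0,0,0],"claw":85},{"offset":[0,0,-85],"twist":[0,0,0],"claw":85},{"offset":[2,-10,-101],"twist":[0,0,-0.02],"claw":85},{"offset":[10,-50,-101],"twist":[0,0,-0.05],"claw":85},{"offset":[19,-95,-101],"twist":[0,0,-0.09],"claw":85},{"offset":[28,-140,-101],"twist":[0,0,-0.13],"claw":85},{"offset":[37,-185,-101],"twist":[0,0,-0.17],"claw":85},{"offset":[45,-228,-101],"twist":[0,0,-0.21],"claw":85}]}}

```text
clock: 18.9
position: [0.4071, 0.2331, 0.2191]
tool_rot: [[-0.167, 0.986, -0.0], [0.986, 0.167, -0.001], [-0.001, -0.0, -1.0]]
ft_force: [-0.1, 0.5, 0.8]
grip_width: 0.0847
gripper_force: 0.0
```

Emit:
{"api": "apply_moves", "payload": {"plan": [{"offset":[4,-24,15],"twist":[0,0,-0.03],"claw":85},{"offset":[4,-26,40],"twist":[0,0,-0.03],"claw":85},{"offset":[4,-26,40],"twist":[0,0,-0.03],"claw":85},{"offset":[4,-26,40],"twist":[0,0,-0.03],"claw":85}]}}

```text
clock: 19.3
position: [0.3832, 0.2325, 0.1798]
tool_rot: [[-0.194, 0.981, -0.001], [0.981, 0.194, 0.0], [0.0, -0.001, -1.0]]
ft_force: [1.0, 0.4, 0.2]
grip_width: 0.085
gripper_force: 0.0
```

```bash
python3 -c "
from h import *
s=manip.read_state();print(s['position'])
i=manip.camera_info('wrist')
a=ballscan((105,115),.160,60,(290,215,360,300));cv2.imwrite('pics/w8.png',a[:,:,::-1]);np.savez('w8',**i)
print(move((.3832,.2378,.063),.194))"
```

```text
[0.3832 0.2325 0.1798]
[ 290  258   70   42 1870] [324.1299 284.6016] [0.3885 0.2165]
[320 245  18  19 157] [330.707  254.1529] [0.3885 0.2364]
[313 243   7   7  21] [316.4762 246.0476] [0.3794 0.2397]
(array([  4.9,   0.2, 117.3]), array([ 0.001, -0.001,  0.001]))
```

View pics/w8.png

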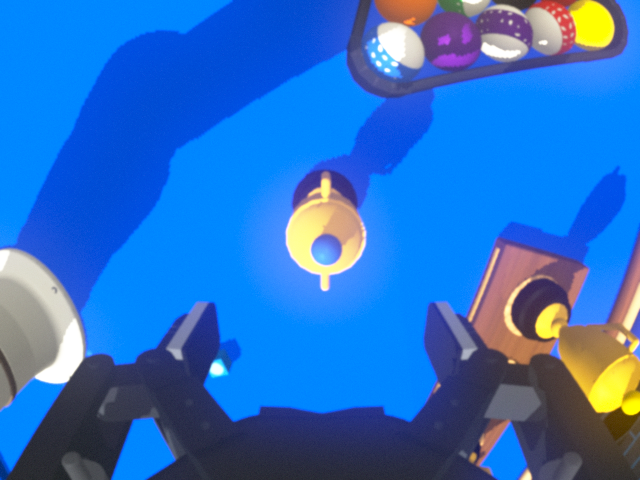

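Yellow stands upright on its cork. The blue ball is at (326,249), about (0.385, 0.238), with its handles aligned.

Emit:
{"api": "apply_moves", "payload": {"plan": [{"offset":[5,2,0],"twist":[0,0,0],"claw":85},{"offset":[5,2,35],"twist":[0,0,0],"claw":85},{"offset":[5,2,70],"twist":[0,0,0],"claw":85},{"offset":[5,2,98],"twist":[0,0,0],"claw":85},{"offset":[5,2,113],"twist":[0,0,0],"claw":85},{"offset":[5,2,117],"twist":[0,0,0],"claw":80},{"offset":[5,2,117],"twist":[0,0,0],"claw":70}]}}

```text
clock: 20.05
position: [0.3846, 0.2385, 0.0628]
tool_rot: [[-0.194, 0.981, -0.0], [0.981, 0.194, 0.001], [0.001, -0.0, -1.0]]
ft_force: [0.1, -0.2, 0.2]
grip_width: 0.0701
gripper_force: 0.0
```

Emit:
{"api": "apply_moves", "payload": {"plan": [{"offset":[0,0,0],"twist":[0,0,0],"claw":30},{"offset":[0,0,0],"twist":[0,0,0],"claw":30},{"offset":[0,0,0],"twist":[0,0,0],"claw":30},{"offset":[0,0,0],"twist":[0,0,0],"claw":30},{"offset":[0,0,0],"twist":[0,0,0],"claw":30}], "newtons": 55}}

```text
clock: 20.55
position: [0.3852, 0.2385, 0.0641]
tool_rot: [[-0.194, 0.981, 0.002], [0.981, 0.194, 0.001], [0.0, 0.003, -1.0]]
ft_force: [-2.5, 0.0, 6.4]
grip_width: 0.0503
gripper_force: 56.6
```

```bash
python3 -c "
from h import *
s=manip.read_state();print(s['position'],s['ft_force'],s['grip_width'],s['gripper_force'])
p=s['position'];print(move((.43,.068,p[2]+.06),-.045),move((.631,.0675,p[2]+.06),-.045))"
```

```text
[0.3852 0.2385 0.0641] [-2.5185  0.0483  6.4128] 0.05033851582382803 56.64679527282715
(array([-176. ,   11.1,  -60. ]), array([ 0.002, -0.001,  0.24 ])) (array([-215.4,  208.2,  -59.5]), array([ 0.002, -0.001,  0.24 ]))
```

Emit:
{"api": "apply_moves", "payload": {"plan": [{"offset":[0,0,-12],"twist":[0,0,0],"claw":30},{"offset":[0,0,-35],"twist":[0,0,0],"claw":30},{"offset":[-10,1,-58],"twist":[0,0,0.02],"claw":30},{"offset":[-45,3,-60],"twist":[0,0,0.07],"claw":30},{"offset":[-85,5,-60],"twist":[0,0,0.12],"claw":30},{"offset":[-125,8,-60],"twist":[0,0,0.17],"claw":30},{"offset":[-158,10,-60],"twist":[0,0,0.21],"claw":30},{"offset":[-176,11,-60],"twist":[0,0,0.24],"claw":30}]}}

```text
clock: 21.35
position: [0.4294, 0.0636, 0.1231]
tool_rot: [[0.051, 0.999, 0.0], [0.999, -0.051, -0.002], [-0.002, 0.0, -1.0]]
ft_force: [-0.0, 1.5, -6.0]
grip_width: 0.0502
gripper_force: 59.1
```

```bash
python3 -c "
from h import *
s=manip.read_state();print(s['position'],s['ft_force'],s['grip_width'])
print(move((.631,.0675,.124),-.045))"
```

```text
[0.4294 0.0636 0.1231] [-0.0287  1.4964 -5.9657] 0.050221041205864646
(array([ 14.1, 201.2,  -0.9]), array([ 0.   ,  0.002, -0.006]))
```

Emit:
{"api": "apply_moves", "payload": {"plan": [{"offset":[2,20,0],"twist":[0,0,0],"claw":30},{"offset":[4,55,0],"twist":[0,0,0],"claw":30},{"offset":[6,95,0],"twist":[0,0,0],"claw":30},{"offset":[8,135,0],"twist":[0,0,0],"claw":30},{"offset":[10,172,0],"twist":[0,0,0],"claw":30},{"offset":[11,195,0],"twist":[0,0,0],"claw":30},{"offset":[11,201,0],"twist":[0,0,0],"claw":30},{"offset":[11,201,0],"twist":[0,0,0],"claw":30}]}}

```text
clock: 22.15
position: [0.6304, 0.0699, 0.1224]
tool_rot: [[0.045, 0.999, -0.001], [0.999, -0.045, 0.001], [0.001, -0.001, -1.0]]
ft_force: [-0.5, -0.6, -5.4]
grip_width: 0.0505
gripper_force: 59.3
```

Emit:
{"api": "apply_moves", "payload": {"plan": [{"offset":[0,0,0],"twist":[0,0,0],"claw":30},{"offset":[0,0,7],"twist":[0,0,0],"claw":30},{"offset":[0,0,14],"twist":[0,0,0],"claw":30},{"offset":[0,0,20],"twist":[0,0,0],"claw":30},{"offset":[0,0,23],"twist":[0,0,0],"claw":30},{"offset":[0,0,23],"twist":[0,0,0],"claw":30},{"offset":[0,0,23],"twist":[0,0,0],"claw":30}]}}

```text
clock: 22.85
position: [0.6304, 0.0693, 0.0996]
tool_rot: [[0.045, 0.999, -0.0], [0.999, -0.045, 0.0], [0.0, -0.0, -1.0]]
ft_force: [0.9, 0.2, -4.4]
grip_width: 0.0504
gripper_force: 59.3
```

```bash
python3 -c "
from h import *
s=manip.read_state();print(s['position'],s['ft_force'],s['grip_width'])
print(move((.631,.0675,.0945),-.045))"
```

```text
[0.6304 0.0693 0.0996] [ 0.8643  0.1991 -4.3699] 0.0503564336228229
(array([-1.7,  0.7,  5.1]), array([-0., -0.,  0.]))
```

Emit:
{"api": "apply_moves", "payload": {"plan": [{"offset":[-2,0,2],"twist":[0,0,0],"claw":30},{"offset":[-2,0,4],"twist":[0,0,0],"claw":30},{"offset":[-2,0,5],"twist":[0,0,0],"claw":30},{"offset":[-2,0,6],"twist":[0,0,0],"claw":30},{"offset":[-2,0,6],"twist":[0,0,0],"claw":30}]}}

```text
clock: 23.35
position: [0.6307, 0.0671, 0.0953]
tool_rot: [[0.045, 0.999, 0.001], [0.999, -0.045, -0.001], [-0.001, 0.001, -1.0]]
ft_force: [-3.3, -1.8, 6.6]
grip_width: 0.0503
gripper_force: 60.5
```

Firm contact. I'll open, then rise.

Emit:
{"api": "apply_moves", "payload": {"plan": [{"offset":[0,0,0],"twist":[0,0,0],"claw":45},{"offset":[0,0,0],"twist":[0,0,0],"claw":56},{"offset":[0,0,0],"twist":[0,0,0],"claw":70},{"offset":[0,0,0],"twist":[0,0,0],"claw":85},{"offset":[0,0,0],"twist":[0,0,0],"claw":85},{"offset":[0,0,0],"twist":[0,0,0],"claw":85},{"offset":[0,0,0],"twist":[0,0,0],"claw":85}]}}

```text
clock: 24.05
position: [0.6303, 0.0673, 0.0936]
tool_rot: [[0.045, 0.999, 0.0], [0.999, -0.045, 0.0], [0.0, 0.0, -1.0]]
ft_force: [-1.0, 0.1, -0.4]
grip_width: 0.0849
gripper_force: 0.0
```

Emit:
{"api": "apply_moves", "payload": {"plan": [{"offset":[0,0,-30],"twist":[0,0,0],"claw":85},{"offset":[0,0,-70],"twist":[0,0,0],"claw":85},{"offset":[0,0,-120],"twist":[0,0,0],"claw":85},{"offset":[0,-40,-140],"twist":[0,0,0],"claw":85},{"offset":[0,-90,-140],"twist":[0,0,0],"claw":85},{"offset":[0,-140,-140],"twist":[0,0,0],"claw":85},{"offset":[0,-190,-140],"twist":[0,0,0],"claw":85},{"offset":[0,-210,-140],"twist":[0,0,0],"claw":85}]}}

```text
clock: 24.85
position: [0.4158, 0.0768, 0.2325]
tool_rot: [[0.043, 0.999, -0.003], [0.999, -0.043, -0.003], [-0.004, -0.003, -1.0]]
ft_force: [0.4, -0.3, 0.9]
grip_width: 0.0851
gripper_force: 0.0
```

```bash
python3 -c "
from h import *
s=manip.read_state();print(s['position'],s['ft_force'],s['clock'])
a=manip.capture('top')[:,:,::-1];b=manip.capture('side')[:,:,::-1]
cv2.imwrite('pics/f.png',np.hstack([cv2.resize(a[150:240,200:420],(488,200),interpolation=cv2.INTER_CUBIC),np.zeros((200,2,3),np.uint8)]) if 0 else np.vstack([cv2.resize(a[140:300,200:580],(760,320),interpolation=cv2.INTER_CUBIC),cv2.resize(b[100:380,180:420],(240,280)).repeat(1,0) if 0 else np.pad(b[100:380,180:420],((0,0),(0,520),(0,0)))]))"
```

```text
[0.4158 0.0768 0.2325] [ 0.435  -0.3336  0.8784] 24.85
```

View pics/f.png

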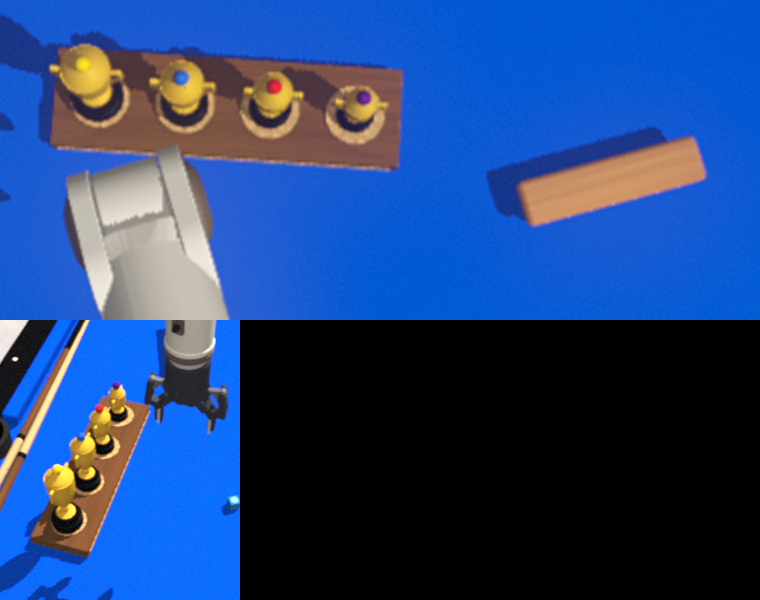

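All four cups stand upright and centred, in the order yellow (83,63), blue (180,78), red (274,87), purple (363,97). The brush hasn't moved. I'll let the arm settle, then hand in.

Emit:
{"api": "apply_moves", "payload": {"plan": [{"offset":[0,0,0],"twist":[0,0,0],"claw":85},{"offset":[0,0,0],"twist":[0,0,0],"claw":85},{"offset":[0,0,0],"twist":[0,0,0],"claw":85},{"offset":[0,0,0],"twist":[0,0,0],"claw":85}]}}

```text
clock: 25.35
position: [0.4211, 0.077, 0.2335]
tool_rot: [[0.045, 0.999, -0.0], [0.999, -0.045, 0.002], [0.002, -0.0, -1.0]]
ft_force: [0.2, 0.3, -0.4]
grip_width: 0.0849
gripper_force: 0.0
```

```bash
python3 -c "
from workcell import manip
print(manip.close_job())"
```

```text
the job is handed in; nothing more can be done
None
```

The job is handed in at about 25 s on the robot clock: in the last pictures all four cups stand upright and centred on the corks, yellow, blue, red, purple from the triangle's end, with the brush where it was; the judge returned no verdict.

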